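# Clamp the grey figure with the eccentric lever

### The arm

A 6-joint arm with a two-finger parallel gripper is mounted at the origin on a cart in front of the work surface, level with it; the furniture and walls round the work are solid. World frame = base frame: x ahead of the robot, y to its left, z up, the work surface at z = 0. Lengths are in m, angles in degrees, forces in N, time in s.
With the tool pointing down it reaches from about 0.3 to 0.75 m from the base axis. Payload 8.5 kg.
Tool frame: the origin (TCP) lies midway between the tips of the shut fingers; the grasp point (between the pads) lies 19 mm behind it; z points along the fingers, y is the line along which they close (so a half turn about z gives the same grasp; the last joint's range is limited). The gripper opens to 85 mm and grips with 20 to 120 N. Pads are 22 mm wide; open, the fingers measure 114 mm over their backs; the gripper's body (76 mm by 85 mm) begins 54 mm behind the grasp point. The pads swing forward as they close: fully open they stand 13 mm farther back than shut.
Start: joints at [57.221, 21.807, 74.336, -0, 83.858, -12.336], TCP at [0.192, 0.515, 0.231] pointing down, gripper open.
Joint ranges: [-178.18, 178.18], [-50.72, 133.34], [12.68, 142.11], [-81.47, 261.47], [9.98, 163.14], [-165.26, 165.26]. Speed limits (degrees/s): [136.94, 136.94, 180, 180, 180, 180].

### API

Orientations are given as a 3x3 rotation matrix whose columns are the frame's x, y, z axes.
In Python, from rig import env, get_image, close_job gives the robot as it stands.
- The arm moves only by the tool step_arm, never from a script. Its argument "targets" is a list of rows, each a list of 2 entries, a list of its own where there are three numbers: the shift along the tool's x, y, z as a fraction of full scale, then the turn, a rotation vector about the tool's x, y, z as a fraction of full scale. In form: [[[x, y, z], [wx, wy, wz]], ...]. A call has 1 to 10 rows; each row is the pose to reach, as a shift and turn from the pose commanded when the call began, along the tool's axes at that moment; what a row does not reach only later rows make up. Full scale, the value 1, is 0.3 m for a shift and 45 degrees for a turn. A row lasts 1/12 s, in which the tool goes at most 41.7 mm and 7.16 degrees, less where a joint would pass 70% of its speed; a pose out of reach is approached as far as the arm can. A call with a number of a shift or a turn outside -1 to 1 is refused whole. A call with a gripper value outside its range is refused whole. "jaw" is the finger opening in mm, from 0 to 85.4, set as the call begins (left out, the last holds). The fingers move at their own pace and stop on an object; "grip_force" is the grip in N (left out, the last holds). Time passes only in rows, so rows that repeat a pose let the fingers close. It gives the time, the measured TCP pose, the force, the opening and the grip force at its end, in the units of the state.
- env.observe(): the state, without advancing time (a new reading comes with each control period).
- get_image(name): name is "side" or "top"; returns a dict with "img" (384x512x3 uint8, red, green, blue), "z_map" (384x512 float32, m along the optical axis (not along the pixel's ray), 0 where there is no reading), "intrinsics" (3x3 intrinsics, pixels), "rvec" (rotation vector, rad) and "tvec" (3), from world to camera coordinates, as OpenCV has them. Camera axes: x right, y down, z forward; pixel columns grow to the right and rows downward; lengths in m; the calibration is good to about 2 mm. A picture is of the moment at which its call begins.
- close_job(): hands the job in; it is judged then, once.
The state is a dict: "time_s": time; "q": joint angles; "qvel": joint speeds; "joint_efforts": joint torques, N m; "position": TCP position; "tool_rot": TCP orientation; "ft_force": force on the tool from outside, world axes, zero at the start; "wrist_torque": the same for the moment, N m; "grip_width": finger opening in m; "gripper_force": force on a finger pad.
Only numpy, scipy, OpenCV 4.12 (cv2) and the standard library are available. Lean on these libraries where they do the work, as an engineer would, in place of code of your own. Each camera call takes 0.05 s, during which the arm holds its last target. There are 200 camera calls.

### The job

Two painting clamps stand on the bench, each with a miniature figure on a cork standing loose in it. Take the clamp with the grey figure and swing its red-knobbed lever until the cam has pushed the figure across the gap and the pointer of the sprung jaw behind it stands in the green band; never let the pointer run on into the red. Let go of the lever, leave the figure standing, and leave the lever of the clamp with the brown figure alone.

Things in the scene. Friction and masses are not known exactly. Their poses are not given: they have to be found in the camera images.
- grey_knob (a point): Upright red round knob on the cam lever of the grey figure's clamp: 18 mm diameter, 36 to 72 mm above the bench; the point is on its axis, 58 mm up. Axes turn with the lever: z up, y level, straight away from the pivot 85 mm behind. The flat bar under the knob is 13 mm wide, its top 37 mm up. The lever stays where it is left (about 2 N at the knob to move it).
- grey_pivot (a point): Top of the upright brass pivot of that lever, 46 mm above the bench. Closing is counterclockwise seen from above (knob moves to its own -x); it starts near open and needs 0.3 to 2.2 rad. Under it a greased steel disc, 48 mm diameter, centred 18 mm off the pivot, pushes the cork: at most 20 mm per rad. Axes of the clamp: +x towards figure and jaw; the open lever points to +y, then swings to -x.
- grey_jaw (a joint): How far (m) the sprung aluminium V jaw behind the grey figure is pushed back: 0 at rest, 0.020 at its end stop; 300 N/m, 1.2 N preload. Its black pointer moves over a colour strip: white below 0.002, green 0.002 to 0.012, red above. The stop that carries jaw and strip is set differently each time, so the gap and the lever angle needed differ.
- grey_figure: Grey miniature figure on a round cork grip (cork 25 mm diameter, 28 mm high; 68 mm overall) standing on the clamp's base plate, 8 mm above the bench, in a channel between two low aluminium rails, loose between cam and jaw. Origin: centre of the cork's underside; z up.
- brown_knob (a point): The same point on the lever knob of the other, identical clamp, which holds the brown figure. Not to be moved.

How it is judged (in metres and radians):
At the end, for the whole second after the job is handed in: The grey figure's jaw is pushed back 1.5 to 12.5 mm (pointer in the green) by the figure, which stands within 10 degrees of upright and at rest (value of joint grey_jaw between 0.0015 and 0.0125 m and angle between grey_figure's own z axis and vertical below 0.17 rad and linear speed of grey_figure below 0.02 m/s); the robot touches nothing.
It fails at once if the pointer of the grey figure's jaw runs into the red (jaw pushed back more than 13.5 mm) (value of joint grey_jaw above 0.0135 m).
It fails at once if the lever knob of the brown figure's clamp is moved more than 15 mm (distance of brown_knob from where it was at the start of the episode above 0.015 m).
It fails at once if the grey figure is tipped by more than 30 degrees (angle between grey_figure's own z axis and vertical above 0.52 rad).
It also fails if it takes over 35 s, if anything falls off the work surface, if the arm or the gripper's body presses on something with over 40 N, if the wrist force passes 120 N, or if a joint passes its speed limit or range.

## Working session

There is one attempt and no reset: what is moved stays moved. The work goes in short steps, Python scripts to look and compute and a tool call to move; the robot and the scene stay as the last step left them, time stands still between calls to the robot, and variables do not carry over. Pictures are saved under pics/ and viewed, at most 10 in all, crops included, and the job is handed in when it is done.

Besides the shell and the picture viewer there is one more tool, called as a command line: name --argument value ..., lists and objects as JSON in quotes. step_arm: Moves the arm, as the interface text tells. Its arguments: {"type":"object","properties":{"targets":{"type":"array","items":{"type":"array"}},"jaw":{"type":"number"},"grip_force":{"type":"number"}},"required":["targets"]}

```bash
mkdir -p pics
cat > h.py <<'E'
import numpy as np, cv2
from rig import env,get_image,close_job
def shot(name,fn=None):
    d=get_image(name)
    if fn: cv2.imwrite('pics/'+fn,cv2.resize(d['img'][:,:,::-1],(800,600),interpolation=cv2.INTER_CUBIC))
    np.savez('last_'+name,**d); return d
def world(d,u,v,z=None):
    K=d['intrinsics'];R=cv2.Rodrigues(np.array(d['rvec'],float))[0];t=np.array(d['tvec'],float).ravel()
    r=np.linalg.inv(K)@[u,v,1.]
    c=-R.T@t; w=R.T@r
    s=(z-c[2])/w[2] if z is not None else d['z_map'][int(round(v)),int(round(u))]
    return c+s*w
E
python3 - <<'E'
from h import *
shot('top','top1.png');shot('side','side1.png');print(env.observe())
E
```

```text
{'time_s': 0.1, 'q': array([ 5.72208359e+01,  2.18367076e+01,  7.43785827e+01, -1.70219176e-04,
        8.38594495e+01, -1.23365059e+01]), 'qvel': array([ 0.04235899, -0.0469019 , -0.02027773, -0.03253844, -0.00774402,
       -0.13070905]), 'joint_efforts': array([ 4.75978639e-03, -4.49220943e+01, -2.31654739e+01, -1.60372670e-04,
        3.69658956e-03, -2.85391542e-05]), 'position': array([0.19196139, 0.51513131, 0.23078825]), 'tool_rot': array([[-9.37022223e-01,  3.49269034e-01, -7.03752417e-04],
       [ 3.49269634e-01,  9.37021620e-01, -1.09833851e-03],
       [ 2.75815598e-04, -1.27496694e-03, -9.99999149e-01]]), 'ft_force': array([-0.0067844 ,  0.51009348, -0.56132679]), 'wrist_torque': array([ 0.0774281 , -0.00114795,  0.02592012]), 'gripper_force': 0.0, 'grip_width': 0.08523880314612778}
```

View pics/top1.png

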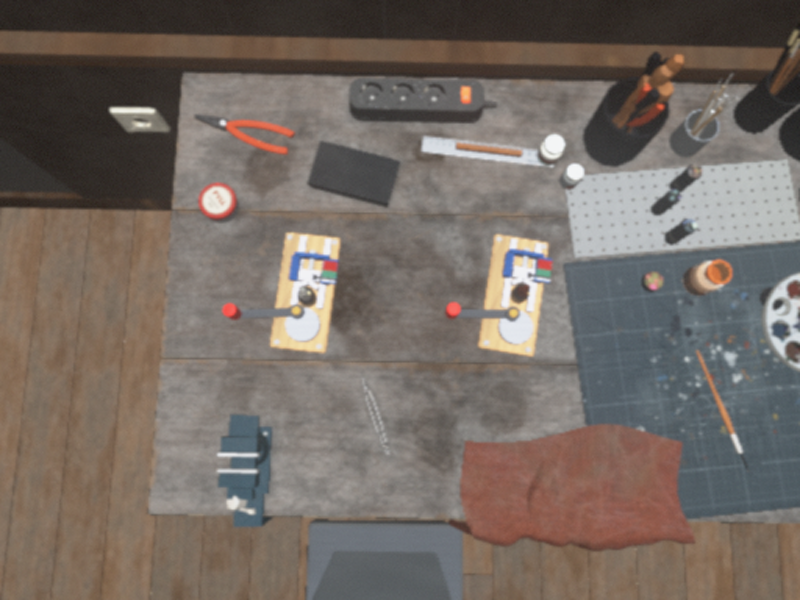

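View pics/side1.png

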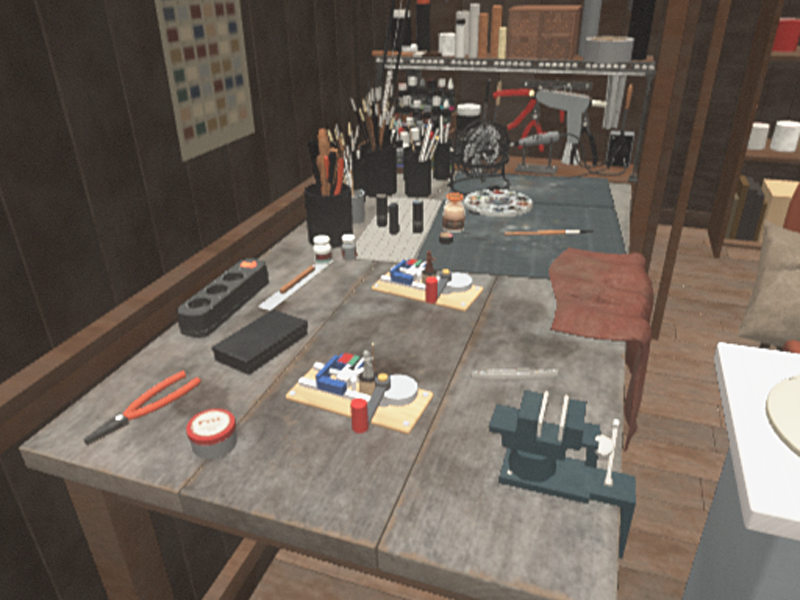

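The top view shows the left clamp with the grey figure (knob about (231,311), pivot (297,311) in the 800x600 picture) and the brown one on the right. The side view agrees, with the grey clamp nearer. Next I measure and zoom in.

Run:
```python
from h import *
d=dict(np.load('last_top.npz'));s=dict(np.load('last_side.npz'))
a=d['img'][140:232,130:230][:,:,::-1];b=s['img'][215:285,175:285][:,:,::-1]
a=cv2.resize(a,(640,589),interpolation=cv2.INTER_CUBIC);cv2.imwrite('pics/c1.png',a)
k=.64
for n,u,v,z in [('knob',231,311,.072),('pivot',297,311,.046),('bknob',453,310,.072),('bpiv',513,313,.046),('base tl',287,234,.008),('base bl',271,349,.008),('base br',324,352,.008),('base tr',340,238,.008),('bench corner',182,73,0),('vise',245,440,0.05),('cart',385,525,0)]:
    print(n,world(d,u*k,v*k,z).round(4),world(d,u*k,v*k).round(4))
hsv=cv2.cvtColor(d['img'],cv2.COLOR_RGB2HSV)
m=((hsv[...,0]<6)|(hsv[...,0]>174))&(hsv[...,1]>170)&(hsv[...,2]>100)
n,l,st,c=cv2.connectedComponentsWithStats(m.astype('uint8'))
for i in range(1,n):
    if st[i,4]>20: print(st[i],c[i],world(d,*c[i],.072).round(4))
hs=cv2.cvtColor(s['img'],cv2.COLOR_RGB2HSV)
m=((hs[...,0]<6)|(hs[...,0]>174))&(hs[...,1]>170)&(hs[...,2]>100)
n,l,st,c=cv2.connectedComponentsWithStats(m.astype('uint8'))
for i in range(1,n):
    if st[i,4]>20: print('side',st[i],c[i],world(s,*c[i],.058).round(4))
print(d['rvec'],d['tvec'])
```

```text
knob [0.5427 0.2031 0.072 ] [0.5424 0.2027 0.0738]
pivot [0.5485 0.1195 0.046 ] [0.5484 0.1194 0.0467]
bknob [ 0.5492 -0.0922  0.072 ] [ 0.5492 -0.0922  0.072 ]
bpiv [ 0.5509 -0.1774  0.046 ] [ 0.5508 -0.1773  0.0464]
base tl [0.6685 0.1447 0.008 ] [0.6684 0.1446 0.0086]
base bl [0.4998 0.1595 0.008 ] [ 0.5008  0.1612 -0.0012]
base br [0.4967 0.0846 0.008 ] [0.4968 0.0846 0.0073]
base tr [0.664  0.0673 0.008 ] [ 6.663e-01  6.800e-02 -2.000e-04]
bench corner [ 0.924   0.3188 -0.    ] [ 0.9472  0.3335 -0.0415]
vise [0.3745 0.1798 0.05  ] [0.3756 0.1712 0.0894]
cart [ 0.2622 -0.0062  0.    ] [ 0.1667 -0.0011 -0.6514]
[ 2.15167604 -2.11711368  0.20667725] [-0.03442588  0.55962612  0.85180142]
```

View pics/c1.png

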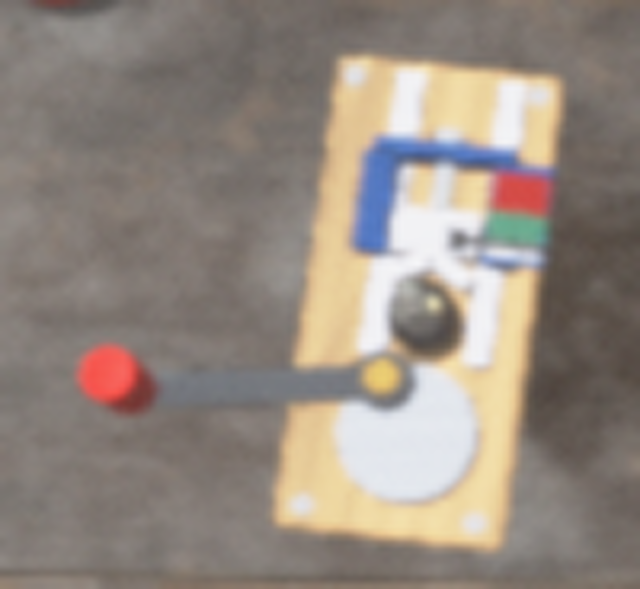

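The crop shows the lever about 10° into closing and the cam at lower right. The pointer is at (460,238) in the crop, at the white/green edge. The lever length from pixels is 84 mm against the 85 mm given, so the measurement holds. I'll approach above the knob, with the fingers closing along the tangent.

step_arm --targets '[[[-0.73,-0.283,0.133],[0,0,0.73]],[[-0.73,-0.283,0.133],[0,0,0.73]],[[-0.73,-0.283,0.133],[0,0,0.73]],[[-0.73,-0.283,0.133],[0,0,0.73]],[[-0.73,-0.283,0.133],[0,0,0.73]],[[-0.73,-0.283,0.133],[0,0,0.73]],[[-0.73,-0.283,0.133],[0,0,0.73]],[[-0.73,-0.283,0.133],[0,0,0.73]]]' --jaw 45

```text
time_s: 0.77
position: [0.3684, 0.3583, 0.1909]
tool_rot: [[-0.595, 0.803, -0.001], [0.803, 0.595, -0.001], [0.0, -0.001, -1.0]]
ft_force: [-0.0, 0.1, -0.1]
grip_width: 0.0449
gripper_force: 0.0
```

step_arm --targets '[[[-0.762,0.159,0.137],[0,0,0.722]],[[-0.762,0.159,0.137],[0,0,0.722]],[[-0.762,0.159,0.137],[0,0,0.722]],[[-0.762,0.159,0.137],[0,0,0.722]],[[-0.762,0.159,0.137],[0,0,0.722]],[[-0.762,0.159,0.137],[0,0,0.722]],[[-0.762,0.159,0.137],[0,0,0.722]],[[-0.762,0.159,0.137],[0,0,0.722]],[[-0.762,0.159,0.137],[0,0,0.722]]]'

```text
time_s: 1.52
position: [0.5417, 0.2058, 0.1504]
tool_rot: [[-0.075, 0.997, -0.001], [0.997, 0.075, 0.0], [0.0, -0.0, -1.0]]
ft_force: [-0.8, 0.3, -0.0]
grip_width: 0.0451
gripper_force: 0.0
```

Run:
```python
from h import *
s=shot('side');d=shot('top')
a=cv2.resize(s['img'][180:290,150:290],(764,600),interpolation=cv2.INTER_CUBIC)
cv2.imwrite('pics/s2.png',a[:,:,::-1])
```

```text
(no output)
```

View pics/s2.png

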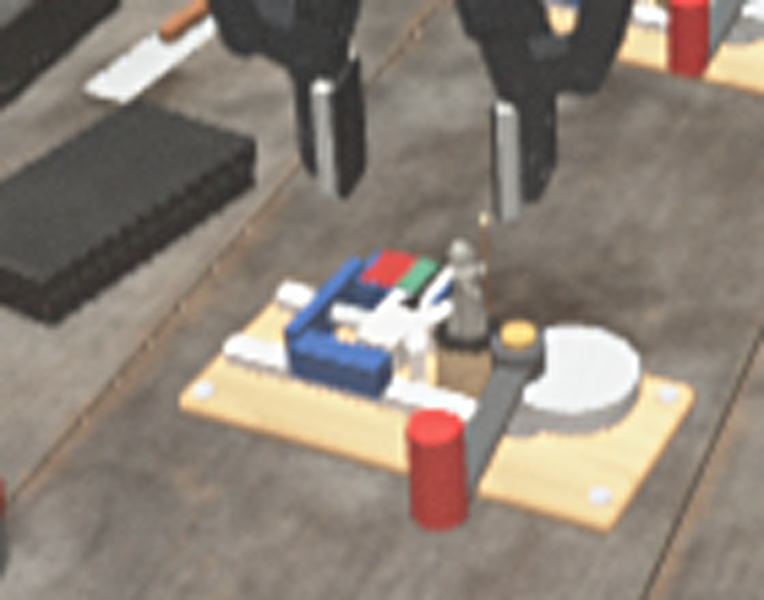

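The side view shows the open fingers straddling the line above the knob, with the knob top at (437,428) in the crop. They are clear of the figure. Descending.

step_arm --targets '[[[-0.01,0.003,0.1],[0,0,0]],[[-0.01,0.003,0.2],[0,0,0]],[[-0.01,0.003,0.3],[0,0,0]],[[-0.01,0.003,0.345],[0,0,0]],[[-0.01,0.003,0.345],[0,0,0]],[[-0.01,0.003,0.345],[0,0,0]]]'

```text
time_s: 2.12
position: [0.5432, 0.2025, 0.0472]
tool_rot: [[-0.075, 0.997, -0.0], [0.997, 0.075, 0.0], [0.0, -0.0, -1.0]]
ft_force: [1.1, -0.1, 0.2]
grip_width: 0.0448
gripper_force: 0.0
```

step_arm --targets '[[[0,0,0],[0,0,0]],[[0,0,0],[0,0,0]],[[0,0,0],[0,0,0]],[[0,0,0],[0,0,0]]]' --jaw 24 --grip_force 20

```text
time_s: 2.45
position: [0.544, 0.2018, 0.0477]
tool_rot: [[-0.074, 0.997, 0.002], [0.997, 0.074, 0.0], [0.0, 0.002, -1.0]]
ft_force: [0.8, 0.1, -0.5]
grip_width: 0.0243
gripper_force: 0.0
```

step_arm --targets '[[[-0.001,-0.028,0],[0,0,-0.127]],[[-0.0055,-0.056,0],[0,0,-0.255]],[[-0.0125,-0.083,0],[0,0,-0.382]],[[-0.022,-0.109,0],[0,0,-0.509]],[[-0.022,-0.109,0],[0,0,-0.509]]]'

```text
time_s: 2.87
position: [0.5109, 0.1924, 0.0474]
tool_rot: [[-0.459, 0.889, 0.0], [0.889, 0.459, 0.0], [-0.0, 0.0, -1.0]]
ft_force: [0.1, 0.0, -1.1]
grip_width: 0.0236
gripper_force: 0.0
```

```bash
cat >> h.py <<'E'
def pair(fn):
    d=shot('top');s=shot('side')
    a=cv2.resize(d['img'][143:213,170:225],(471,600),interpolation=cv2.INTER_CUBIC)
    b=cv2.resize(s['img'][215:285,195:250],(329,420),interpolation=cv2.INTER_CUBIC)
    o=np.zeros((600,800,3),np.uint8);o[:,:471]=a;o[:420,471:]=b
    cv2.imwrite('pics/'+fn,o[:,:,::-1])
E
python3 -c "
from h import *
pair('p1.png')"
```

```text
(no output)
```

View pics/p1.png

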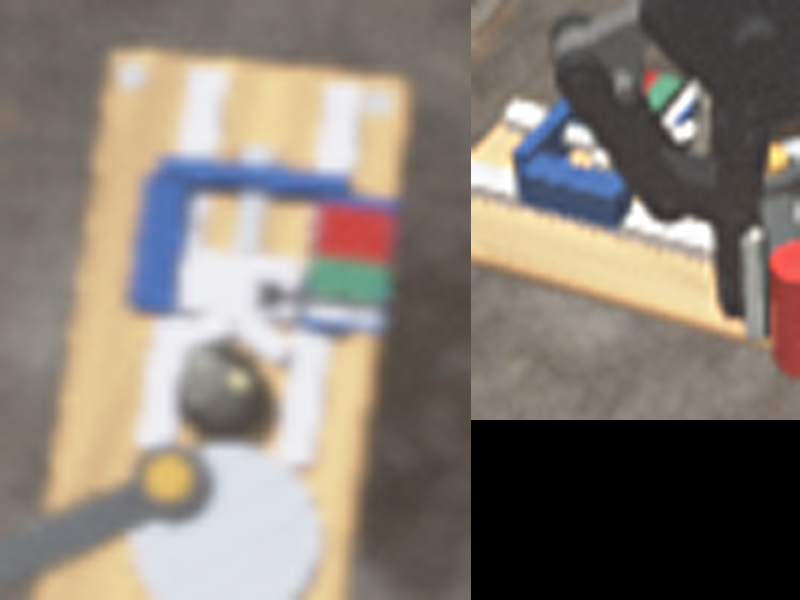

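The top crop shows the lever following and the gripper out of the way. The pointer is at (275,296), still at rest at the white/green edge. The figure's head is at about (225,390) and has not reached the V yet. From here I track the pointer row by numbers and use smaller steps.

```bash
cat >> h.py <<'E'
def track():
    d=shot('top');g=d['img'].astype(float)
    base=np.load('base_top.npz')['img'].astype(float)
    p=255-g[164:186,201:204].mean((1,2)); print('dark rows164+',p.round().astype(int))
    gray=lambda i:cv2.cvtColor(i.astype('uint8'),cv2.COLOR_RGB2GRAY)
    for n,(r0,r1,c0,c1) in {'pointer':(173,182,199,206),'head':(183,195,190,203)}.items():
        T=cv2.resize(gray(base[r0:r1,c0:c1]),None,fx=8,fy=8,interpolation=cv2.INTER_CUBIC)
        S=cv2.resize(gray(g[r0-16:r1+3,c0-4:c1+4]),None,fx=8,fy=8,interpolation=cv2.INTER_CUBIC)
        _,m,_,l=cv2.minMaxLoc(cv2.matchTemplate(S,T,cv2.TM_CCOEFF_NORMED))
        print(n,'up px',16-l[1]/8,'right',l[0]/8-4,'score',round(m,3))
E
cp last_top.npz base_top.npz; python3 -c "
from h import *
track()"
```

```text
dark rows164+ [130 144 114  71  61  61  60  59  47  23  20  35  84 122  92  56  71  51
  22  21  42  69]
pointer up px 0.0 right 0.0 score 0.996
head up px 0.0 right 0.0 score 0.995
```

step_arm --targets '[[[-0.001,-0.028,0],[0,0,-0.127]],[[-0.0055,-0.056,0],[0,0,-0.255]],[[-0.0055,-0.056,0],[0,0,-0.255]],[[-0.0055,-0.056,0],[0,0,-0.255]]]'

```text
time_s: 3.35
position: [0.4976, 0.1835, 0.0469]
tool_rot: [[-0.62, 0.784, -0.0], [0.784, 0.62, 0.0], [0.0, -0.0, -1.0]]
ft_force: [-0.4, -0.7, -0.2]
grip_width: 0.0242
gripper_force: 0.0
```

```bash
python3 -c "
from h import *
track()"
```

```text
dark rows164+ [130 145 115  71  61  61  61  60  46  23  20  41  88 122  86  46  67  46
  21  23  50  82]
pointer up px 0.125 right 0.0 score 0.989
head up px 1.0 right -0.25 score 0.957
```

step_arm --targets '[[[0.003,-0.028,0],[0,0,-0.127]],[[0.001,-0.056,0],[0,0,-0.255]],[[0.001,-0.056,0],[0,0,-0.255]],[[0.001,-0.056,0],[0,0,-0.255]]]'

```text
time_s: 3.73
position: [0.4842, 0.1734, 0.0468]
tool_rot: [[-0.763, 0.646, -0.0], [0.646, 0.763, -0.0], [0.0, -0.0, -1.0]]
ft_force: [-0.0, 0.0, 0.4]
grip_width: 0.0243
gripper_force: 0.0
```

```bash
python3 -c "
from h import *
track()"
```

```text
dark rows164+ [128 136 113  71  63  62  62  47  21  21  56 107 125  72  35  52  32  19
  28  66  83  79]
pointer up px 1.375 right 0.0 score 0.947
head up px 2.5 right 0.0 score 0.956
```

step_arm --targets '[[[0.0,-0.028,0],[0,0,-0.127]],[[-0.003,-0.056,0],[0,0,-0.255]],[[-0.003,-0.056,0],[0,0,-0.255]],[[-0.003,-0.056,0],[0,0,-0.255]]]'

```text
time_s: 4.12
position: [0.4741, 0.1599, 0.0468]
tool_rot: [[-0.877, 0.481, -0.001], [0.481, 0.877, -0.0], [0.0, -0.0, -1.0]]
ft_force: [-0.7, 0.5, 0.9]
grip_width: 0.0237
gripper_force: 0.0
```

```bash
python3 -c "
from h import *
track(); pair('p2.png')"
```

```text
dark rows164+ [129 137 112  72  63  51  28  20  33  78 119 102  74  71  47  22  21  46
  84  89  94 105]
pointer up px 2.75 right 0.25 score 0.952
head up px 4.0 right 0.25 score 0.951
```

View pics/p2.png

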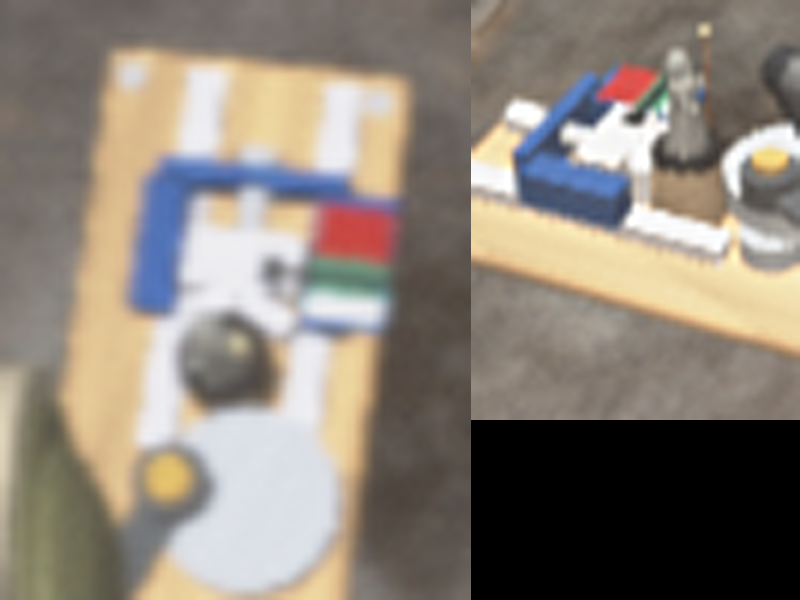

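The pointer now stands mid-green at (275,272), and the side view shows the figure upright against the jaw. Letting go.

step_arm --targets '[[[0,0,0],[0,0,0]],[[0,0,0],[0,0,0]],[[0,0,0],[0,0,0]],[[0,0,-0.1],[0,0,0]],[[0,0,-0.2],[0,0,0]],[[0,0,-0.3],[0,0,0]],[[0,0,-0.4],[0,0,0]],[[0,0,-0.4],[0,0,0]],[[0,0,-0.4],[0,0,0]]]' --jaw 45

```text
time_s: 5.02
position: [0.4744, 0.1599, 0.168]
tool_rot: [[-0.879, 0.477, 0.003], [0.477, 0.879, 0.0], [-0.003, 0.002, -1.0]]
ft_force: [-0.2, 0.7, -0.7]
grip_width: 0.0448
gripper_force: 0.0
```

```bash
python3 -c "
from h import *
track(); pair('p3.png')"
```

```text
dark rows164+ [129 138 113  72  63  52  27  21  33  79 118 104  74  70  48  22  22  47
  84  90  94 105]
pointer up px 2.75 right 0.125 score 0.955
head up px 4.0 right 0.25 score 0.95
```

View pics/p3.png

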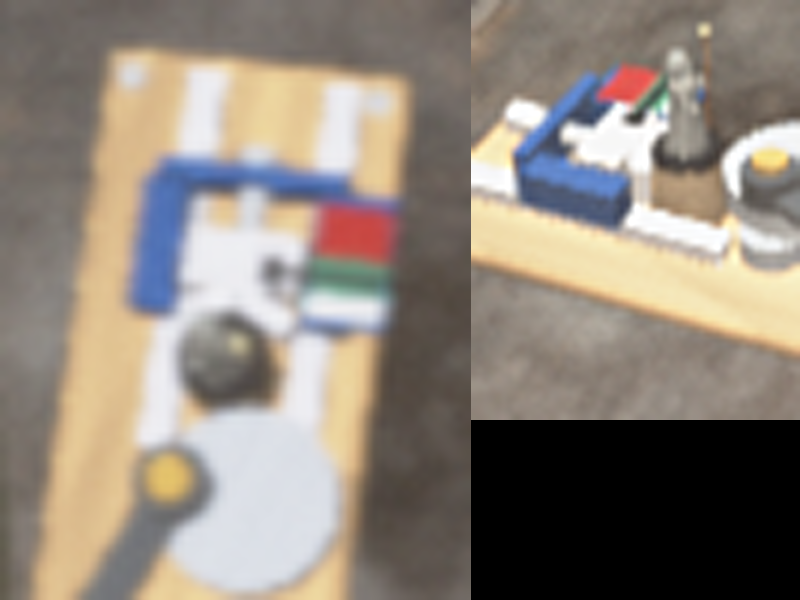

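The pointer is still mid-green at (275,272), the figure is upright, and the gripper is clear. Handing in.

```bash
python3 -c "
from h import *
print(close_job())"
```

```text
the job is handed in; nothing more can be done
None
```

I handed the job in with the grey figure clamped upright and the pointer mid-green (jaw back about 6 mm by camera). The lever is released and the brown clamp untouched; `close_job` returned no verdict.

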